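# Draw the core and free the plaster mould

## Robot

A 6-joint arm with a two-finger parallel gripper is mounted at the origin on the work surface. World frame = base frame: x ahead of the robot, y to its left, z up, the work surface at z = 0. Lengths are in m, angles in rad, forces in N, time in s.
With the tool pointing down it reaches from about 0.35 to 0.775 m from the base axis. Payload 7.3 kg.
Tool frame: the origin (TCP) lies at the very end of the fingers, on their centre line; the grasp point (between the pads) lies 19 mm behind it (pinch_z is the distance from the TCP to the grasp point, in m); z points along the fingers, y is the line along which they close (so a half turn about z gives the same grasp; the last joint's range is limited). The gripper opens to 92 mm and grips with 3 to 60 N. Pads are 19 mm wide; open, the fingers measure 130 mm over their backs; the gripper's body (75 mm by 190 mm) begins 47 mm behind the grasp point.
Start: joints at [1.014, 0.342, 1.524, -0, 1.275, -0.146], TCP at [0.21, 0.481, 0.227] pointing down, gripper open.
Joint ranges: [-2.53, 2.53], [-0.77, 2.02], [0.04, 2.7], [-1, 4.14], [0.28, 2.66], [-3.11, 3.11]. Speed limits (rad/s): [2.57, 2.57, 3.14, 3.14, 3.14, 3.14].

## Interface

Orientations are given as [roll, pitch, yaw] about the fixed x, y, z axes, in that order (R = Rz(yaw) Ry(pitch) Rx(roll)).
In Python, from cell import * gives the robot as it stands.
- The arm moves only by the tool arm_command, never from a script. Its arguments are lists of equal length, an entry for each row: "fingers": the gripper command: -1 is fully open, 1 is shut, values between are in proportion; "travel": the shift along the tool's x, y, z in m, a list of three; "dr": the turn, a rotation vector about the tool's x, y, z in degrees, a list of three. In form: {"fingers": [fingers, ...], "travel": [[x, y, z], ...], "dr": [[wx, wy, wz], ...]}. A call has 1 to 8 rows; each row is the pose to reach, as a shift and turn from the pose commanded when the call began, along the tool's axes at that moment; what a row does not reach only later rows make up. A row lasts 1/12 s, in which the tool goes at most 41.7 mm and 7.16 degrees, less where a joint would pass 70% of its speed; a pose out of reach is approached as far as the arm can. A call with a gripper value outside its range is refused whole. The fingers move at their own pace and stop on an object; "squeeze" is the grip in N (left out, the last holds). Time passes only in rows, so rows that repeat a pose let the fingers close. It gives the time, the measured TCP pose, the force, the opening and the grip force at its end, in the units of the state.
- observe(): the state, without advancing time (a new reading comes with each control period).
- read_camera(name): name is "scene" or "top"; returns a dict with "color" (384x512x3 uint8, blue, green, red), "z_map" (384x512 float32, m along the optical axis (not along the pixel's ray), 0 where there is no reading), "fx", "fy", "cx", "cy" (pixels), "R" (3x3) and "t" (3): a world point X has camera coordinates R X + t. Camera axes: x right, y down, z forward; pixel columns grow to the right and rows downward; lengths in m; the calibration is good to about 2 mm. A picture is of the moment at which its call begins.
- hand_in(): hands the job in; it is judged then, once.
The state is a dict: "time": time; "qpos": joint angles; "qvel": joint speeds; "joint_efforts": joint torques, N m; "tool_pos": TCP position; "tool_rot": TCP orientation; "contact_force": force on the tool from outside, world axes, zero at the start; "torque": the same for the moment, N m; "opening": finger opening in m; "grip_force": force on a finger pad.
Only numpy, scipy, OpenCV 4.12 (cv2) and the standard library are available. Lean on these libraries where they do the work, as an engineer would, in place of code of your own. Each camera call takes 0.05 s, during which the arm holds its last target. There are 200 camera calls.

## Task

A plaster mould is pinned in the core-drawing jig by a tight steel core hidden inside it. With a light hold on its knob, turn the jig's crank counter-clockwise (seen from above) against its steady resistance until the resistance suddenly drops away, which means the core has just let go, and stop within a quarter of a turn of that, never forcing the crank. Then lift the freed mould straight out and set it down gently, upright on the middle of the banding wheel, let go, and leave the crank where you stopped and the other things on the table undisturbed.

Things in the scene. Friction and masses are not known exactly. Their poses are not given: they have to be found in the camera images.
- jig: Core-drawing jig, fixed. Steel base 275 x 110 x 12 mm; on it from its -x to +x end: mould bed with 8 mm high lips, steel collar block (62 wide, top 82 above table), grey gearbox (132 x 82, top 78). Origin: centre of the underside, z up. The crank draws the hidden core (rod along x, 47 above table) to +x, 24 mm a turn; its depth differs every time: it lets go after 0.6 to 1.8 turns.
- crank_axis (a point): Point on the crank's upright turning axis, over the gearbox 72 mm to +x of the jig's origin, 130 mm above the table, level with crank_knob. The crank turns counter-clockwise from above only (a stop blocks it the other way at the start) and stays where it is left.
- crank_knob (a point): Middle of the crank's upright round wooden knob, 52 mm from the axis, 130 mm above the table. Knob 25 mm thick, 40 tall (110 to 150 mm above the table), spinning freely on its pin; the flat crank arm under it has its top at 104 mm. While the core is tight the knob needs a push of about 9 N along its circle; once it has let go, under 1 N. A pinch of 20 N holds it.
- mould: Loose plaster mould, a plain off-white block with a dark seam along the middle, 80 mm long (its x, along the jig), 56 mm wide (its y) and 70 mm tall, about 0.35 kg. Origin: centre of its underside, 12 mm above the table while in the jig's bed. Its top and the upper parts of its 56 mm wide sides stand free for a grasp from above.
- wheel: Banding wheel (pottery turntable), fixed: brass foot and round dark wooden head 180 mm across. Origin on the table under its centre; z up.
- wheel_top (a point): Centre of the wheel head's flat top, 78 mm above the table.
- teapot: Bystander: clay teapot body, 100 mm across, 60 tall, spout along its +x; origin under its centre.
- pot_lid: Bystander: small clay lid, 52 mm across, 23 tall; origin under its centre.
- water_bowl: Bystander: white bowl, 110 mm across, 50 tall; origin under its centre.
- paddle: Bystander: flat wooden paddle, 205 mm long along its x, 50 wide, 8 thick; origin on its underside.
- brush: Bystander: brush lying along its x.
- cup: Bystander: cup, 72 mm across, 70 tall; origin under its centre.
- clay_puck: Bystander: clay cylinder, 60 mm across, 35 tall; origin under its centre.
Mind the look-alikes: they are no part of the job. There is more than one size of the mould; the job needs the middle-sized.

How it is judged:
By the outcome, as a careful person would: the job done as asked, in the order asked, and still so for the second after the job is handed in, with the robot touching nothing.
It also fails if it takes over 72 s, if anything falls off the work surface, if the arm or the gripper's body presses on something with over 40 N, if the wrist force passes 120 N, or if a joint passes its speed limit or range.

## Working session

There is one attempt and no reset: what is moved stays moved. The work goes in short steps, Python scripts to look and compute and a tool call to move; the robot and the scene stay as the last step left them, time stands still between calls to the robot, and variables do not carry over. Pictures are saved under pics/ and viewed, at most 10 in all, crops included, and the job is handed in when it is done.

Besides the shell and the picture viewer there is one more tool, called after "Call:" by a JSON object that holds its "fn" and its "kwargs", one argument or row to a line. arm_command: Moves the arm, as the interface text tells. Its arguments: {"type":"object","properties":{"fingers":{"type":"array","items":{"type":"number"}},"travel":{"type":"array","items":{"type":"array","items":{"type":"number"}}},"dr":{"type":"array","items":{"type":"array","items":{"type":"number"}}},"squeeze":{"type":"number"}},"required":["fingers","travel","dr"]}

```bash
mkdir -p pics; cat > h.py <<'E'
from cell import *
import numpy as np, cv2
def ray(c,u,v):
    R=np.array(c["R"]);t=np.array(c["t"]).ravel()
    return -R.T@t, R.T@np.array([(u-c["cx"])/c["fx"],(v-c["cy"])/c["fy"],1.])
def onz(c,u,v,z):
    o,d=ray(c,u,v); return o+d*(z-o[2])/d[2]
def cloud(c):
    z=c["z_map"];v,u=np.indices(z.shape)
    P=np.stack([(u-c["cx"])/c["fx"]*z,(v-c["cy"])/c["fy"]*z,z],-1)
    return (P-np.array(c["t"]).ravel())@np.array(c["R"])
E
python3 - <<'E'
from h import *
s=observe();print(s)
for n in("scene","top"):
    c=read_camera(n);cv2.imwrite(f"pics/{n}0.png",cv2.resize(c["color"],(800,600)));np.savez(f"{n}0.npz",**c)
    print(n,ray(c,c["cx"],c["cy"]),c["fx"])
E
```

```text
{'time': 0.0, 'qpos': array([ 1.01400106e+00,  3.42750746e-01,  1.52499727e+00, -1.02572132e-05,
        1.27535344e+00, -1.45996062e-01]), 'qvel': array([ 7.01327012e-04, -2.70772554e-04, -1.06070692e-03, -4.36089039e-04,
        8.10327970e-05,  1.36013235e-03]), 'joint_efforts': array([-6.49117883e-04, -4.31246638e+01, -2.44216383e+01,  7.16448203e-02,
        5.60732873e-02, -1.50401779e-04]), 'tool_pos': array([0.20942987, 0.48099959, 0.22603729]), 'tool_rot': array([-3.14009848e+00, -2.09793003e-04,  2.73079629e+00]), 'contact_force': array([-0.36747106,  0.26755924, -0.14517657]), 'torque': array([-0.01529246,  0.02302595,  0.01253785]), 'grip_force': 0.0, 'opening': 0.0918544046565674}
scene (array([ 1.03633532, -0.65389346,  1.04898367]), array([-0.38119838,  0.55656247, -0.73819104])) 394.1890384660552
top (array([0.40348483, 0.06426767, 1.43349522]), array([ 0.09222665, -0.01463183, -0.99563053])) 456.5407263335554
```

View pics/scene0.png

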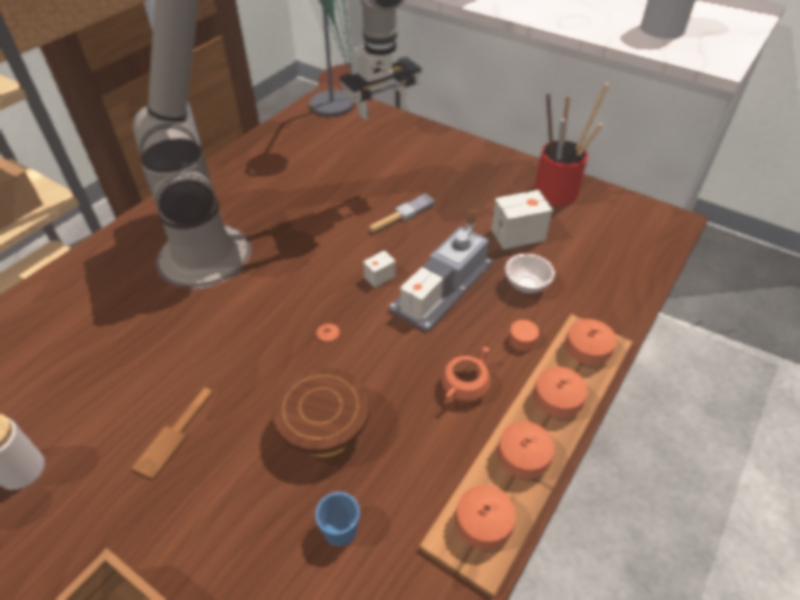

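View pics/top0.png

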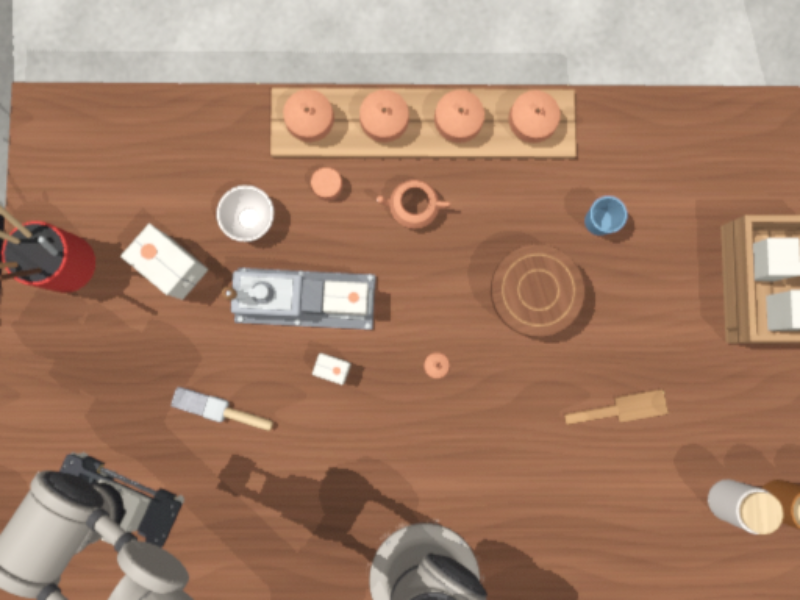

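The top view shows three mould-like blocks:
- The large one is at (165,262).
- The small one is at (332,368).
- The middle-sized one is in the jig bed at (347,297), beside the collar. It fits the description, and I'll confirm it in a crop.

The crank hub is at (261,291) and the knob at (230,293). The wheel head is at (540,290).

```bash
python3 - <<'E'
from h import *
L=lambda n:dict(np.load(f"{n}0.npz"))
t,s=L("top"),L("scene")
a=cv2.resize(t["color"][160:250,75:255],(800,400),interpolation=cv2.INTER_CUBIC)[:, :]
b=cv2.resize(s["color"][110:215,220:360],(267,200),interpolation=cv2.INTER_CUBIC)
b=cv2.resize(s["color"][125:215,235:325],(400,400),interpolation=cv2.INTER_CUBIC)
a=cv2.resize(t["color"][165:215,140:245],(800,381),interpolation=cv2.INTER_CUBIC)
cv2.imwrite("pics/cropt.png",a);cv2.imwrite("pics/crops.png",b)
for n,c in(("top",t),("scene",s)):
    P=cloud(c);ok=c["z_map"]>0
    hsv=cv2.cvtColor(c["color"],cv2.COLOR_BGR2HSV)
    # jig region
    J=ok&(P[...,0]>.4)&(P[...,0]<.75)&(P[...,1]>0.0)&(P[...,1]<.5)
    for nm,lo,hi in(("base",.006,.017),("gear",.073,.083),("hi(knob)",.106,.16),("knobtop",.143,.16)):
        m=(J&(P[...,2]>lo)&(P[...,2]<hi)).astype(np.uint8)
        k,l,st,ce=cv2.connectedComponentsWithStats(m)
        for i in range(1,k):
            if st[i,4]>4:
                q=P[l==i];r=cv2.minAreaRect(q[:,:2].astype(np.float32)*1000)
                print(n,nm,st[i,:5],np.median(q,0).round(4),np.round(r[0]),np.round(r[1]),round(r[2],1))
    # white blocks
    m=(J&(hsv[...,1]<50)&(hsv[...,2]>190)&(P[...,2]>.03)).astype(np.uint8)
    k,l,st,ce=cv2.connectedComponentsWithStats(m)
    for i in range(1,k):
        if st[i,4]>30:
            q=P[l==i];z=np.percentile(q[:,2],80);q=q[abs(q[:,2]-z)<.005];r=cv2.minAreaRect(q[:,:2].astype(np.float32)*1000)
            print(n,"white",st[i],z.round(4),np.round(r[0]),np.round(r[1]),round(r[2],1))
    m=ok&(abs(P[...,2]-.078)<.006)&(P[...,1]<0)&(P[...,1]>-.4)&(P[...,0]>.3)&(P[...,0]<.8)
    k,l,st,ce=cv2.connectedComponentsWithStats(m.astype(np.uint8));i=1+np.argmax(st[1:,4]);q=P[l==i]
    print(n,"wheel",np.median(q,0),cv2.minEnclosingCircle(q[:,:2].astype(np.float32)))
E
```

```text
top base [147 128  23  22 276] [0.7151 0.355  0.0114] [713. 353.] [69. 67.] 52.5
top base [260 152   5   3   6] [0.6698 0.0261 0.0072] [670.  26.] [13.  5.] 75.9
top base [152 171  17   3  31] [0.6076 0.3488 0.0125] [608. 346.] [ 8. 50.] 0.1
top base [117 172  16  17  23] [0.5829 0.4545 0.0124] [583. 456.] [ 2. 67.] 50.0
top base [170 172  17   3  34] [0.6036 0.2913 0.0124] [605. 290.] [ 8. 50.] 0.7
top base [150 172  90  42 795] [0.508  0.1888 0.0124] [549. 235.] [274. 126.] 84.9
top gear [123 169   4   4   5] [0.6017 0.44   0.0787] [603. 438.] [ 1. 12.] 51.1
top gear [110 173  13  16  23] [0.5744 0.4625 0.078 ] [573. 464.] [ 3. 55.] 52.0
top gear [ 148  174   87   29 1137] [0.5474 0.2573 0.0799] [549. 240.] [256.  82.] 86.9
top hi(knob) [162 182   9   9  37] [0.553  0.3088 0.1091] [554. 308.] [23. 22.] 79.6
top hi(knob) [142 184  14   9  60] [0.5427 0.3544 0.1445] [543. 357.] [26. 22.] 45.1
top hi(knob) [156 185   5   5  12] [0.5504 0.3308 0.1072] [550. 331.] [10. 12.] 44.2
top knobtop [142 184   8   8  31] [0.5429 0.357  0.1479] [545. 359.] [21. 19.] 56.5
top white [139 125  36  2
[... 1095 characters left out ...]
4
scene hi(knob) [293 149   7   5  17] [0.5555 0.3055 0.1074] [556. 307.] [20. 19.] 72.9
scene knobtop [299 133   6   4  15] [0.5493 0.3567 0.1476] [547. 357.] [18. 14.] 28.4
scene white [318 126  27  14 187] 0.1011 [604. 488.] [75. 80.] 52.8
scene white [292 148   7   6  34] 0.1074 [553. 312.] [28. 24.] 68.7
scene white [281 152  27  16 140] 0.0825 [553. 303.] [99. 59.] 86.0
scene white [237 161  15  13  85] 0.0543 [412. 180.] [58. 40.] 71.8
scene white [324 163  20  22  70] 0.0507 [694. 335.] [ 52. 109.] 41.5
scene white [257 171  26  20 250] 0.0838 [546. 152.] [82. 57.] 87.9
scene wheel [ 0.56500692 -0.22149046  0.07862613] ((0.5608774423599243, -0.21659336984157562), 0.09075631201267242)
```

View pics/cropt.png

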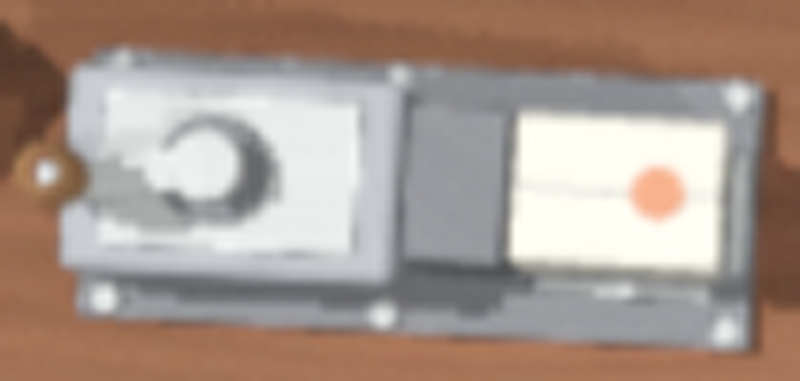

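View pics/crops.png

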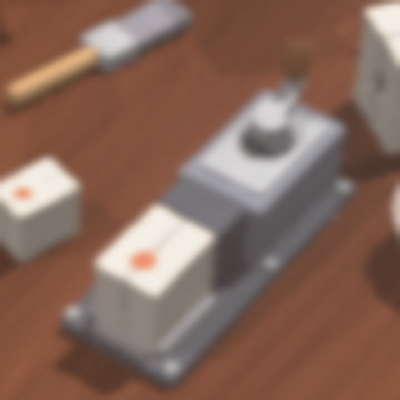

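The crops confirm that the block in the jig bed is the middle mould: it measures about 79 x 56 mm with its top at 84 mm, and it has a seam.

| Item | World position or direction |
|---|---|
| Jig x direction | 87° |
| Crank axis | (0.553, 0.307) |
| Knob | (0.5455, 0.358), top 0.148, radius 52 mm (as stated) |
| Mould | (0.545, 0.152) |
| Wheel | (0.559, -0.217), top 0.079 |

I'll work with the tool yaw set to 87°, in line with the jig.

Call:
{"fn": "arm_command", "kwargs": {
  "fingers": [-1,-1,-1,-1,-1,-1,-1,-1],
  "travel": [
    [-0.04,0.002,0.002],
    [-0.08,0.005,0.004],
    [-0.12,0.007,0.006],
    [-0.16,0.01,0.008],
    [-0.2,0.012,0.01],
    [-0.24,0.014,0.012],
    [-0.28,0.017,0.014],
    [-0.32,0.019,0.015]
  ],
  "dr": [
    [0,0,7],
    [0,0,14],
    [0,0,21],
    [0,0,28],
    [0,0,35],
    [0,0,42],
    [0,0,49],
    [0,0,56]
  ]
}}

```text
time: 0.77
tool_pos: [0.5121, 0.3698, 0.211]
tool_rot: [-3.14, 0.0, 1.747]
contact_force: [-0.1, 0.6, -0.1]
opening: 0.0916
grip_force: 0.0
```

```bash
cat > g.py <<'E'
from h import *
import sys
from scipy.spatial.transform import Rotation as Ro
def go(p,yaw=np.radians(87)):
    s=observe();R=Ro.from_euler("xyz",s["tool_rot"]);T=Ro.from_euler("xyz",[np.pi,0,yaw])
    print(s["time"],s["tool_pos"].round(4),s["contact_force"].round(1),s["opening"],"travel",R.inv().apply(np.array(p)-s["tool_pos"]).round(4),"dr",np.degrees((R.inv()*T).as_rotvec()).round(2),s["qpos"].round(2))
if __name__=="__main__": go([float(a) for a in sys.argv[1:4]])
E
python3 g.py .5455 .358 .20
```

```text
0.7667 [0.5121 0.3698 0.211 ] [-0.1  0.6 -0.1] 0.09161261262250141 travel [-0.0175  0.0308  0.0109] dr [-0.06  0.02 13.11] [0.5  0.55 1.23 0.   1.36 0.33]
```

Call:
{"fn": "arm_command", "kwargs": {
  "fingers": [-0.6,-0.4,-0.4,-0.4],
  "travel": [
    [-0.009,0.016,0.006],
    [-0.017,0.03,0.011],
    [-0.017,0.03,0.011],
    [-0.017,0.03,0.011]
  ],
  "dr": [
    [0,0,7],
    [0,0,13.1],
    [0,0,13.1],
    [0,0,13.1]
  ]
}}

```text
time: 1.1
tool_pos: [0.5432, 0.3591, 0.1995]
tool_rot: [-3.139, 0.001, 1.526]
contact_force: [-0.8, 0.5, 0.7]
opening: 0.0697
grip_force: 0.0
```

```bash
python3 g.py .5455 .358 .111; python3 - <<'E'
from h import *
c=read_camera("scene");cv2.imwrite("pics/k1.png",cv2.resize(c["color"][90:190,230:350],(600,500),interpolation=cv2.INTER_CUBIC))
E
```

```text
1.1 [0.5432 0.3591 0.1995] [-0.8  0.5  0.7] 0.06974504613856747 travel [-0.0009  0.0026  0.0885] dr [-0.12  0.05  0.42] [0.47 0.6  1.18 0.   1.37 0.51]
```

View pics/k1.png

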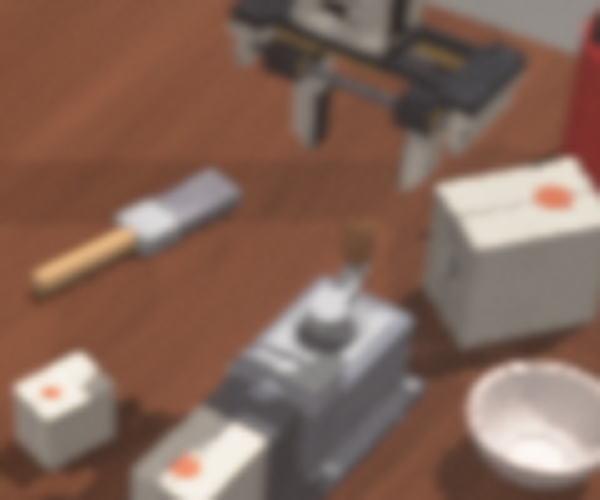

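The fingers straddle the knob, which shows at crop (357,240). Next I go down and take a light hold.

Call:
{"fn": "arm_command", "kwargs": {
  "fingers": [-0.4,-0.4,-0.4,-0.4,-0.1,0.1,0.2,0.3],
  "travel": [
    [0,0.002,0.03],
    [-0.001,0.002,0.06],
    [-0.001,0.002,0.088],
    [-0.001,0.002,0.088],
    [-0.001,0.002,0.088],
    [-0.001,0.002,0.088],
    [-0.001,0.002,0.088],
    [-0.001,0.002,0.088]
  ],
  "dr": [
    [0,0,0.4],
    [0,0,0.4],
    [0,0,0.4],
    [0,0,0.4],
    [0,0,0.4],
    [0,0,0.4],
    [0,0,0.4],
    [0,0,0.4]
  ],
  "squeeze": 20
}}

```text
time: 1.82
tool_pos: [0.546, 0.3594, 0.1152]
tool_rot: [3.138, -0.002, 1.519]
contact_force: [0.1, 0.9, 0.0]
opening: 0.0421
grip_force: 0.0
```

Call:
{"fn": "arm_command", "kwargs": {
  "fingers": [0.6,0.8,1,1],
  "travel": [
    [0,0,0],
    [0,0,0],
    [0,0,0],
    [0,0,0]
  ],
  "dr": [
    [0,0,0],
    [0,0,0],
    [0,0,0],
    [0,0,0]
  ]
}}

```text
time: 2.15
tool_pos: [0.5454, 0.3588, 0.1134]
tool_rot: [3.141, -0.001, 1.518]
contact_force: [-0.4, 0.1, 3.6]
opening: 0.0232
grip_force: 20.0
```

```bash
python3 g.py .5455 .358 .111; python3 -c "
from h import *
s=observe();print(s['grip_force'],s['torque'])"
```

```text
2.15 [0.5454 0.3588 0.1134] [-0.4  0.1  3.6] 0.02321388781241604 travel [-0.0008  0.0002  0.0024] dr [ 0.04 -0.04 -0.04] [0.46 0.67 1.29 0.   1.18 0.52]
20.00027969945222 [-0.07849932  0.13895639  0.02164232]
```

```bash
cat > arc.py <<'E'
import numpy as np,json
def arc(p0,d=45,n=8,r=.052):
    p=np.radians(p0+d/n*np.arange(1,n+1));q=np.radians(p0)
    print(p0,json.dumps([[round(r*(np.cos(a)-np.cos(q)),4),round(-r*(np.sin(a)-np.sin(q)),4),0] for a in p]))
if __name__=="__main__":
    for k in range(8): arc(11.3+45*k)
E
python3 arc.py
```

```text
11.3 [[-0.0012, -0.0049, 0], [-0.003, -0.0098, 0], [-0.0052, -0.0144, 0], [-0.0078, -0.0187, 0], [-0.0108, -0.0228, 0], [-0.0143, -0.0266, 0], [-0.018, -0.03, 0], [-0.0221, -0.0331, 0]]
56.3 [[-0.0044, -0.0026, 0], [-0.009, -0.0048, 0], [-0.0138, -0.0065, 0], [-0.0188, -0.0077, 0], [-0.0238, -0.0085, 0], [-0.0289, -0.0087, 0], [-0.034, -0.0085, 0], [-0.039, -0.0077, 0]]
101.3 [[-0.0049, 0.0012, 0], [-0.0098, 0.003, 0], [-0.0144, 0.0052, 0], [-0.0187, 0.0078, 0], [-0.0228, 0.0108, 0], [-0.0266, 0.0143, 0], [-0.03, 0.018, 0], [-0.0331, 0.0221, 0]]
146.3 [[-0.0026, 0.0044, 0], [-0.0048, 0.009, 0], [-0.0065, 0.0138, 0], [-0.0077, 0.0188, 0], [-0.0085, 0.0238, 0], [-0.0087, 0.0289, 0], [-0.0085, 0.034, 0], [-0.0077, 0.039, 0]]
191.3 [[0.0012, 0.0049, 0], [0.003, 0.0098, 0], [0.0052, 0.0144, 0], [0.0078, 0.0187, 0], [0.0108, 0.0228, 0], [0.0143, 0.0266, 0], [0.018, 0.03, 0], [0.0221, 0.0331, 0]]
236.3 [[0.0044, 0.0026, 0], [0.009, 0.0048, 0], [0.0138, 0.0065, 0], [0.0188, 0.0077, 0], [0.0238, 0.0085, 0], [0.0289, 0.0087, 0], [0.034, 0.0085, 0], [0.039, 0.0077, 0]]
281.3 [[0.0049, -0.0012, 0], [0.0098, -0.003, 0], [0.0144, -0.0052, 0], [0.0187, -0.0078, 0], [0.0228, -0.0108, 0], [0.0266, -0.0143, 0], [0.03, -0.018, 0], [0.0331, -0.0221, 0]]
326.3 [[0.0026, -0.0044, 0], [0.0048, -0.009, 0], [0.0065, -0.0138, 0], [0.0077, -0.0188, 0], [0.0085, -0.0238, 0], [0.0087, -0.0289, 0], [0.0085, -0.034, 0], [0.0077, -0.039, 0]]
```

Call:
{"fn": "arm_command", "kwargs": {
  "fingers": [1,1,1,1,1,1,1,1],
  "travel": [
    [-0.0012,-0.0049,0],
    [-0.003,-0.0098,0],
    [-0.0052,-0.0144,0],
    [-0.0078,-0.0187,0],
    [-0.0108,-0.0228,0],
    [-0.0143,-0.0266,0],
    [-0.018,-0.03,0],
    [-0.0221,-0.0331,0]
  ],
  "dr": [
    [0,0,0],
    [0,0,0],
    [0,0,0],
    [0,0,0],
    [0,0,0],
    [0,0,0],
    [0,0,0],
    [0,0,0]
  ]
}}

```text
time: 2.82
tool_pos: [0.5104, 0.3385, 0.1134]
tool_rot: [3.141, -0.001, 1.518]
contact_force: [1.6, 2.7, 5.6]
opening: 0.0237
grip_force: 20.0
```

```bash
cat > st.py <<'E'
from h import *
s=observe();a=np.radians(87);x=np.array([np.cos(a),np.sin(a)]);y=np.array([-x[1],x[0]])
d=s["tool_pos"][:2]-[.553,.307];d=np.array([d@x,d@y]);F=s["contact_force"];f=np.array([F[:2]@x,F[:2]@y])
r=np.hypot(*d);u=d/r;print("t",round(s["time"],2),"phi",np.degrees(np.arctan2(d[1],d[0])).round(1),"r",r.round(4),"Ft",round(f@[-u[1],u[0]],1),"Fr",round(f@u,1),"Fz",F[2].round(1),"z",s["tool_pos"][2].round(4),"open",s["opening"].round(4),"grip",round(s["grip_force"],1))
E
python3 st.py
```

```text
Traceback (most recent call last):
  File "st.py", line 4, in <module>
    r=np.hypot(*d);u=d/r;print("t",round(s["time"],2),"phi",np.degrees(np.arctan2(d[1],d[0])).round(1),"r",r.round(4),"Ft",round(f@[-u[1],u[0]],1),"Fr",round(f@u,1),"Fz",F[2].round(1),"z",s["tool_pos"][2].round(4),"open",s["opening"].round(4),"grip",round(s["grip_force"],1))
                                                                                                                                                                                                                             ^^^^^^^^^^^^^^^^^^
AttributeError: 'float' object has no attribute 'round'
```

Call:
{"fn": "arm_command", "kwargs": {
  "fingers": [1,1,1,1,1,1,1,1],
  "travel": [
    [-0.0044,-0.0026,0],
    [-0.009,-0.0048,0],
    [-0.0138,-0.0065,0],
    [-0.0188,-0.0077,0],
    [-0.0238,-0.0085,0],
    [-0.0289,-0.0087,0],
    [-0.034,-0.0085,0],
    [-0.039,-0.0077,0]
  ],
  "dr": [
    [0,0,0],
    [0,0,0],
    [0,0,0],
    [0,0,0],
    [0,0,0],
    [0,0,0],
    [0,0,0],
    [0,0,0]
  ]
}}

```text
time: 3.48
tool_pos: [0.5004, 0.2998, 0.1133]
tool_rot: [-3.141, -0.001, 1.518]
contact_force: [0.5, 2.7, 6.1]
opening: 0.0239
grip_force: 20.0
```

```bash
sed -i 's/s\["opening"\].round(4)/round(s["opening"],4)/' st.py; python3 st.py; python3 - <<'E'
from h import *
for n in("top","scene"):
    c=read_camera(n)
    b=c["color"][150:230,110:210] if n=="top" else c["color"][90:190,230:350]
    im=cv2.resize(b,(390,330),interpolation=cv2.INTER_CUBIC); A=im if n=="top" else np.hstack([A,im])
cv2.imwrite("pics/k2.png",A)
E
python3 st.py
```

```text
t 3.48 phi 100.8 r 0.0531 Ft -2.6 Fr -0.9 Fz 6.1 z 0.1133 open 0.0239 grip 20.0
t 3.58 phi 101.8 r 0.0531 Ft 0.1 Fr -0.3 Fz 6.9 z 0.1133 open 0.0235 grip 20.0
```

View pics/k2.png

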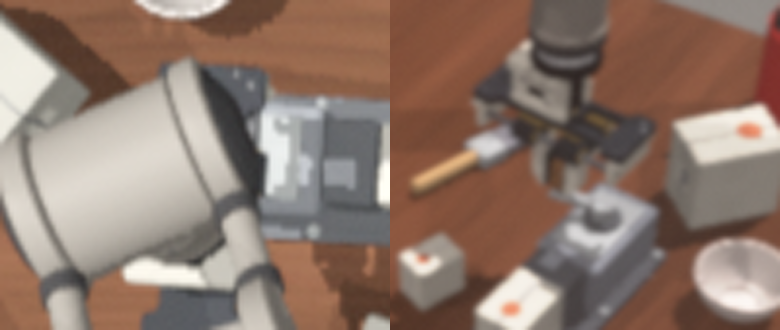

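The scene crop shows the knob held at (560,175), with the crank arm following. The turning continues, raised slightly to ease the vertical load.

Call:
{"fn": "arm_command", "kwargs": {
  "fingers": [1,1,1,1,1,1,1,1],
  "travel": [
    [-0.0049,0.0012,-0.001],
    [-0.0098,0.003,-0.002],
    [-0.0144,0.0052,-0.002],
    [-0.0187,0.0078,-0.002],
    [-0.0228,0.0108,-0.002],
    [-0.0266,0.0143,-0.002],
    [-0.03,0.018,-0.002],
    [-0.0331,0.0221,-0.002]
  ],
  "dr": [
    [0,0,0],
    [0,0,0],
    [0,0,0],
    [0,0,0],
    [0,0,0],
    [0,0,0],
    [0,0,0],
    [0,0,0]
  ]
}}

```text
time: 4.25
tool_pos: [0.5203, 0.2657, 0.1135]
tool_rot: [-3.139, -0.001, 1.518]
contact_force: [2.6, 6.8, -2.8]
opening: 0.0241
grip_force: 20.0
```

```bash
python3 st.py
```

```text
t 4.25 phi 144.6 r 0.0527 Ft -2.2 Fr -7.0 Fz -2.8 z 0.1135 open 0.0241 grip 20.0
```

Call:
{"fn": "arm_command", "kwargs": {
  "fingers": [1,1,1,1,1,1,1,1],
  "travel": [
    [-0.0023,0.0044,0],
    [-0.0043,0.009,0],
    [-0.0057,0.0138,0],
    [-0.0067,0.0188,0],
    [-0.0072,0.0238,0],
    [-0.0073,0.0289,0],
    [-0.007,0.034,0],
    [-0.0062,0.039,0]
  ],
  "dr": [
    [0,0,0],
    [0,0,0],
    [0,0,0],
    [0,0,0],
    [0,0,0],
    [0,0,0],
    [0,0,0],
    [0,0,0]
  ]
}}

```text
time: 4.92
tool_pos: [0.5599, 0.2559, 0.1136]
tool_rot: [-3.139, 0.003, 1.517]
contact_force: [-2.4, -3.8, -7.0]
opening: 0.023
grip_force: 20.0
```

```bash
python3 st.py
```

```text
t 4.92 phi -169.4 r 0.0516 Ft -2.9 Fr 3.5 Fz -7.0 z 0.1136 open 0.023 grip 20.0
```

Call:
{"fn": "arm_command", "kwargs": {
  "fingers": [1,1,1,1,1,1,1,1],
  "travel": [
    [0.001,0.0049,0.0005],
    [0.0026,0.0098,0.001],
    [0.0047,0.0144,0.001],
    [0.0072,0.0187,0.001],
    [0.0102,0.0228,0.001],
    [0.0137,0.0266,0.001],
    [0.0174,0.03,0.001],
    [0.0215,0.0331,0.001]
  ],
  "dr": [
    [0,0,0],
    [0,0,0],
    [0,0,0],
    [0,0,0],
    [0,0,0],
    [0,0,0],
    [0,0,0],
    [0,0,0]
  ]
}}

```text
time: 5.58
tool_pos: [0.5947, 0.2776, 0.1136]
tool_rot: [3.141, -0.0, 1.518]
contact_force: [-1.4, -1.7, -6.9]
opening: 0.0235
grip_force: 20.0
```

```bash
python3 st.py
```

```text
t 5.58 phi -122.2 r 0.051 Ft -2.2 Fr -0.2 Fz -6.9 z 0.1136 open 0.0235 grip 20.0
```

Call:
{"fn": "arm_command", "kwargs": {
  "fingers": [1,1,1,1,1,1,1,1],
  "travel": [
    [0.0044,0.0026,0.0005],
    [0.009,0.0048,0.001],
    [0.0138,0.0065,0.001],
    [0.0188,0.0077,0.001],
    [0.0238,0.0085,0.001],
    [0.0289,0.0087,0.001],
    [0.034,0.0085,0.001],
    [0.039,0.0077,0.001]
  ],
  "dr": [
    [0,0,0],
    [0,0,0],
    [0,0,0],
    [0,0,0],
    [0,0,0],
    [0,0,0],
    [0,0,0],
    [0,0,0]
  ]
}}

```text
time: 6.25
tool_pos: [0.6033, 0.3165, 0.1133]
tool_rot: [-3.141, -0.0, 1.518]
contact_force: [-7.3, -1.6, 3.0]
opening: 0.0236
grip_force: 20.0
```

```bash
python3 st.py
```

```text
t 6.25 phi -76.3 r 0.0512 Ft -0.2 Fr -7.4 Fz 3.0 z 0.1133 open 0.0236 grip 20.0
```

Call:
{"fn": "arm_command", "kwargs": {
  "fingers": [1,1],
  "travel": [
    [0.0049,-0.0017,-0.0005],
    [0.0098,-0.004,-0.0005]
  ],
  "dr": [
    [0,0,0],
    [0,0,0]
  ]
}}

```text
time: 6.42
tool_pos: [0.6005, 0.3262, 0.1135]
tool_rot: [3.141, -0.0, 1.518]
contact_force: [-2.6, -1.1, 0.3]
opening: 0.0233
grip_force: 20.0
```

```bash
python3 st.py
```

```text
t 6.42 phi -65.0 r 0.0512 Ft -0.1 Fr -2.8 Fz 0.3 z 0.1135 open 0.0233 grip 20.0
```

Call:
{"fn": "arm_command", "kwargs": {
  "fingers": [1,1],
  "travel": [
    [0.0023,-0.0013,0],
    [0.0045,-0.0026,0]
  ],
  "dr": [
    [0,0,0],
    [0,0,0]
  ]
}}

```text
time: 6.58
tool_pos: [0.5984, 0.3307, 0.1135]
tool_rot: [3.141, -0.0, 1.518]
contact_force: [-1.2, -0.8, -1.2]
opening: 0.0235
grip_force: 20.0
```

```bash
python3 st.py; python3 -c "
from h import *
read_camera('top')
print(observe()['contact_force'])"; python3 st.py
```

```text
t 6.58 phi -59.5 r 0.0512 Ft -0.2 Fr -1.5 Fz -1.2 z 0.1135 open 0.0235 grip 20.0
[-1.9676684  0.3205133 -0.6007013]
t 6.63 phi -59.0 r 0.0512 Ft 1.2 Fr -1.6 Fz -0.6 z 0.1135 open 0.0238 grip 20.0
```

Call:
{"fn": "arm_command", "kwargs": {
  "fingers": [1],
  "travel": [
    [0.0017,-0.001,0]
  ],
  "dr": [
    [0,0,0]
  ]
}}

```text
time: 6.72
tool_pos: [0.5978, 0.3319, 0.1135]
tool_rot: [3.14, -0.0, 1.518]
contact_force: [-1.7, -1.6, 0.3]
opening: 0.0235
grip_force: 20.0
```

```bash
python3 st.py; python3 -c "
from h import *
print(np.linalg.norm(observe()['qvel']))"
```

```text
t 6.72 phi -57.9 r 0.0512 Ft -0.6 Fr -2.2 Fz 0.3 z 0.1135 open 0.0235 grip 20.0
0.04913364306636735
```

Call:
{"fn": "arm_command", "kwargs": {
  "fingers": [1],
  "travel": [
    [0.0017,-0.0011,0]
  ],
  "dr": [
    [0,0,0]
  ]
}}

```text
time: 6.8
tool_pos: [0.5968, 0.3336, 0.1135]
tool_rot: [3.14, -0.0, 1.517]
contact_force: [-0.3, -0.3, -1.1]
opening: 0.0237
grip_force: 20.0
```

```bash
python3 st.py
```

```text
t 6.8 phi -55.7 r 0.0512 Ft -0.1 Fr -0.4 Fz -1.1 z 0.1135 open 0.0237 grip 20.0
```

The tangential drag was 2 to 3 N for the first 225°. Since about 267° it has stayed near 0 even in small creep steps, and the knob follows freely, so the core has let go. I stop here, release the knob and rise.

Call:
{"fn": "arm_command", "kwargs": {
  "fingers": [0.2,-0.1,-0.3,-0.4,-0.4,-0.4,-0.4,-0.4],
  "travel": [
    [0,0,0],
    [0,0,0],
    [0,0,0],
    [0,0,0],
    [0,0,-0.02],
    [0,0,-0.05],
    [0,0,-0.08],
    [0,0,-0.09]
  ],
  "dr": [
    [0,0,0],
    [0,0,0],
    [0,0,0],
    [0,0,0],
    [0,0,0],
    [0,0,0],
    [0,0,0],
    [0,0,0]
  ]
}}

```text
time: 7.47
tool_pos: [0.5981, 0.3343, 0.2086]
tool_rot: [3.134, -0.004, 1.518]
contact_force: [0.2, 0.7, 1.3]
opening: 0.0639
grip_force: 0.0
```

```bash
python3 g.py .545 .152 .20
```

```text
7.4667 [0.5981 0.3343 0.2086] [0.2 0.7 1.3] 0.06394545478745327 travel [-0.1849 -0.0434  0.0076] dr [ 0.42 -0.21 -0.05] [0.4  0.66 1.05 0.   1.43 0.45]
```

Call:
{"fn": "arm_command", "kwargs": {
  "fingers": [-0.8,-1,-1,-1,-1,-1,-1,-1],
  "travel": [
    [-0.035,-0.01,0],
    [-0.07,-0.02,0],
    [-0.105,-0.03,0.003],
    [-0.14,-0.037,0.008],
    [-0.17,-0.043,0.008],
    [-0.185,-0.043,0.008],
    [-0.185,-0.043,0.008],
    [-0.185,-0.043,0.008]
  ],
  "dr": [
    [0,0,0],
    [0,0,0],
    [0,0,0],
    [0,0,0],
    [0,0,0],
    [0,0,0],
    [0,0,0],
    [0,0,0]
  ]
}}

```text
time: 8.13
tool_pos: [0.5438, 0.1507, 0.1953]
tool_rot: [3.141, -0.001, 1.516]
contact_force: [0.4, 0.9, 0.3]
opening: 0.0918
grip_force: 0.0
```

```bash
python3 g.py .545 .152 .045; python3 - <<'E'
from h import *
c=read_camera("scene");cv2.imwrite("pics/m1.png",cv2.resize(c["color"][100:230,210:350],(600,557),interpolation=cv2.INTER_CUBIC))
E
```

```text
8.1333 [0.5438 0.1507 0.1953] [0.4 0.9 0.3] 0.0918468859337214 travel [0.0013 0.001  0.1503] dr [ 0.03 -0.03 -0.15] [0.13 0.44 1.46 0.   1.24 0.19]
```

View pics/m1.png

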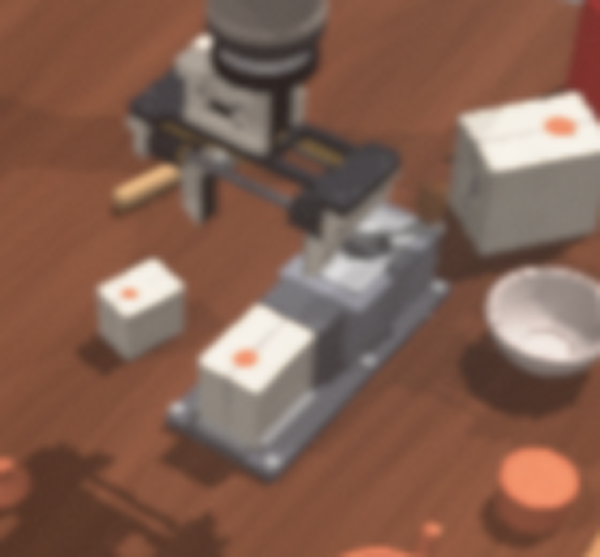

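The scene crop shows the gripper above the mould (255,370), with the crank arm now pointing at (430,205). I descend beside the mould's sides.

Call:
{"fn": "arm_command", "kwargs": {
  "fingers": [-1,-1,-1,-1,-1,-1,-1,-1],
  "travel": [
    [0.001,0.001,0.03],
    [0.001,0.001,0.06],
    [0.001,0.001,0.085],
    [0.001,0.001,0.105],
    [0.001,0.001,0.125],
    [0.001,0.001,0.14],
    [0.001,0.001,0.15],
    [0.001,0.001,0.15]
  ],
  "dr": [
    [0,0,0],
    [0,0,0],
    [0,0,0],
    [0,0,0],
    [0,0,0],
    [0,0,0],
    [0,0,0],
    [0,0,0]
  ],
  "squeeze": 12
}}

```text
time: 8.85
tool_pos: [0.5434, 0.1531, 0.0429]
tool_rot: [-3.138, 0.0, 1.519]
contact_force: [-0.6, -0.1, 0.3]
opening: 0.092
grip_force: 0.0
```

Call:
{"fn": "arm_command", "kwargs": {
  "fingers": [-0.6,-0.4,-0.2,0,0,0,0,0],
  "travel": [
    [0,0,0],
    [0,0,0],
    [0,0,0],
    [0,0,0],
    [0,0,0],
    [0,0,0],
    [0,0,0],
    [0,0,0]
  ],
  "dr": [
    [0,0,0],
    [0,0,0],
    [0,0,0],
    [0,0,0],
    [0,0,0],
    [0,0,0],
    [0,0,0],
    [0,0,0]
  ]
}}

```text
time: 9.52
tool_pos: [0.5446, 0.1522, 0.0457]
tool_rot: [3.141, -0.0, 1.518]
contact_force: [-2.2, -0.3, 5.5]
opening: 0.0558
grip_force: 12.0
```

Call:
{"fn": "arm_command", "kwargs": {
  "fingers": [0.2,0.2,0.2,0.2,0.2],
  "travel": [
    [0,0,0],
    [0,0,0],
    [0,0,-0.001],
    [0,0,-0.002],
    [0,0,-0.003]
  ],
  "dr": [
    [0,0,0],
    [0,0,0],
    [0,0,0],
    [0,0,0],
    [0,0,0]
  ],
  "squeeze": 25
}}

```text
time: 9.93
tool_pos: [0.5441, 0.1521, 0.0476]
tool_rot: [-3.14, 0.0, 1.518]
contact_force: [0.3, 0.5, -4.0]
opening: 0.0557
grip_force: 25.0
```

```bash
python3 g.py .545 .152 .045; python3 -c "
from h import *
read_camera('top')
s=observe();print(s['contact_force'],s['tool_pos'],s['grip_force'],s['opening'])"
```

```text
9.9333 [0.5441 0.1521 0.0476] [ 0.3  0.5 -4. ] 0.05574845638654539 travel [-0.      0.0009  0.0026] dr [-0.07  0.01 -0.04] [0.14 0.61 1.63 0.   0.9  0.19]
[ 0.99513133 -0.25509144 -4.18730467] [0.54436598 0.15208102 0.04787415] 24.999457150697708 0.055891688202641183
```

Call:
{"fn": "arm_command", "kwargs": {
  "fingers": [0.2,0.2,0.2],
  "travel": [
    [0,0,-0.002],
    [0,0,-0.004],
    [0,0,-0.004]
  ],
  "dr": [
    [0,0,0],
    [0,0,0],
    [0,0,0]
  ]
}}

```text
time: 10.23
tool_pos: [0.5448, 0.1522, 0.0525]
tool_rot: [3.141, -0.0, 1.518]
contact_force: [0.8, 0.1, -3.9]
opening: 0.0559
grip_force: 25.0
```

The load is only the mould's weight, so it is free. I lift it straight out and carry it over the wheel.

Call:
{"fn": "arm_command", "kwargs": {
  "fingers": [0.2,0.2,0.2,0.2,0.2,0.2,0.2,0.2],
  "travel": [
    [0,0,-0.01],
    [0,0,-0.025],
    [0,0,-0.045],
    [0,0,-0.065],
    [0,0,-0.085],
    [0,0,-0.105],
    [0,0,-0.125],
    [0,0,-0.135]
  ],
  "dr": [
    [0,0,0],
    [0,0,0],
    [0,0,0],
    [0,0,0],
    [0,0,0],
    [0,0,0],
    [0,0,0],
    [0,0,0]
  ]
}}

```text
time: 10.9
tool_pos: [0.5455, 0.1523, 0.1906]
tool_rot: [3.137, -0.001, 1.518]
contact_force: [0.6, 0.5, -4.3]
opening: 0.0555
grip_force: 25.0
```

```bash
python3 g.py .559 -.2167 .185
```

```text
10.9 [0.5455 0.1523 0.1906] [ 0.6  0.5 -4.3] 0.05552662514219102 travel [-0.3678  0.033   0.0054] dr [ 0.25 -0.05 -0.03] [0.14 0.44 1.47 0.   1.22 0.19]
```

Call:
{"fn": "arm_command", "kwargs": {
  "fingers": [0.2,0.2,0.2,0.2,0.2,0.2,0.2,0.2],
  "travel": [
    [-0.01,0.001,0],
    [-0.03,0.003,0],
    [-0.055,0.005,0],
    [-0.08,0.007,0],
    [-0.105,0.009,0],
    [-0.13,0.012,0],
    [-0.155,0.014,0],
    [-0.18,0.016,0]
  ],
  "dr": [
    [0,0,0],
    [0,0,0],
    [0,0,0],
    [0,0,0],
    [0,0,0],
    [0,0,0],
    [0,0,0],
    [0,0,0]
  ]
}}

```text
time: 11.57
tool_pos: [0.55, -0.0303, 0.1859]
tool_rot: [-3.139, -0.0, 1.518]
contact_force: [1.0, -0.4, -3.5]
opening: 0.0558
grip_force: 25.0
```

Call:
{"fn": "arm_command", "kwargs": {
  "fingers": [0.2,0.2,0.2,0.2,0.2,0.2,0.2,0.2],
  "travel": [
    [-0.025,0.002,0],
    [-0.05,0.005,0],
    [-0.075,0.007,0],
    [-0.1,0.009,0],
    [-0.125,0.011,0],
    [-0.15,0.014,0],
    [-0.175,0.016,0],
    [-0.188,0.017,0]
  ],
  "dr": [
    [0,0,0],
    [0,0,0],
    [0,0,0],
    [0,0,0],
    [0,0,0],
    [0,0,0],
    [0,0,0],
    [0,0,0]
  ]
}}

```text
time: 12.23
tool_pos: [0.5569, -0.2203, 0.1856]
tool_rot: [-3.14, 0.0, 1.516]
contact_force: [-0.5, 0.1, -4.1]
opening: 0.0557
grip_force: 25.0
```

```bash
python3 - <<'E'
from h import *
from g import go
c=read_camera("scene");cv2.imwrite("pics/w1.png",cv2.resize(c["color"][150:320,130:330],(640,544),interpolation=cv2.INTER_CUBIC))
go([.559,-.2167,.112])
P=cloud(c);m=(c["z_map"]>0)&(np.hypot(P[...,0]-.56,P[...,1]+.217)<.12)&(P[...,2]>.11)&(P[...,2]<.24)
hsv=cv2.cvtColor(c["color"],cv2.COLOR_BGR2HSV);q=P[m&(hsv[...,1]<60)&(hsv[...,2]>120)]
print(np.percentile(q,[1,5,50,95,99],axis=0).round(3))
w=P[(c["z_map"]>0)&(abs(P[...,2]-.079)<.005)&(np.hypot(P[...,0]-.56,P[...,1]+.217)<.11)]
print(cv2.minEnclosingCircle(w[:,:2].astype(np.float32)),np.median(w[:,2]))
E
```

```text
12.2833 [ 0.557  -0.2217  0.1857] [ 0.4 -2.  -4.1] 0.05586843706120745 travel [0.0052 0.0018 0.0737] dr [-0.1   0.07 -0.22] [-0.51  0.51  1.37 -0.    1.26 -0.45]
[[ 0.519 -0.261  0.156]
 [ 0.531 -0.26   0.161]
 [ 0.559 -0.257  0.212]
 [ 0.592 -0.194  0.224]
 [ 0.602 -0.182  0.225]]
((0.562083899974823, -0.21704401075839996), 0.08995918184518814) 0.07864042139429472
```

View pics/w1.png

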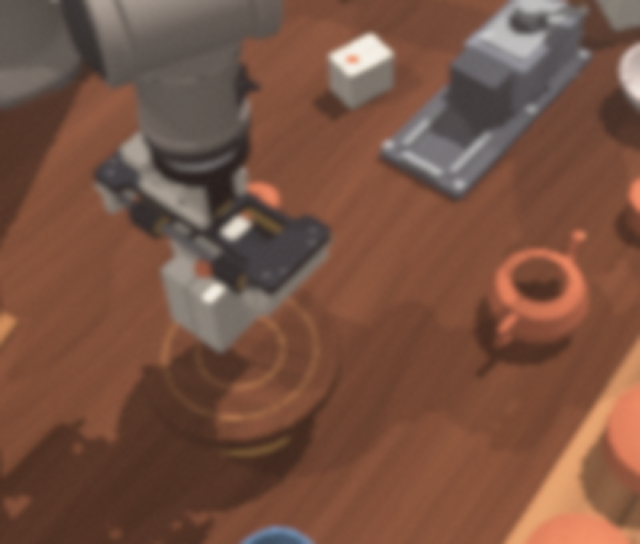

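The scene crop shows the mould hanging upright at (210,300) over the wheel head (240,350), with the jig bed empty. I lower it slowly.

Call:
{"fn": "arm_command", "kwargs": {
  "fingers": [0.2,0.2,0.2,0.2,0.2,0.2,0.2,0.2],
  "travel": [
    [0.002,0.001,0.01],
    [0.005,0.003,0.025],
    [0.005,0.003,0.04],
    [0.005,0.003,0.052],
    [0.005,0.003,0.06],
    [0.005,0.003,0.065],
    [0.005,0.003,0.068],
    [0.005,0.003,0.069]
  ],
  "dr": [
    [0,0,0],
    [0,0,0],
    [0,0,0],
    [0,0,0],
    [0,0,0],
    [0,0,0],
    [0,0,0],
    [0,0,0]
  ]
}}

```text
time: 12.95
tool_pos: [0.5613, -0.2117, 0.1178]
tool_rot: [-3.141, -0.0, 1.518]
contact_force: [-0.6, 0.3, -3.7]
opening: 0.0555
grip_force: 25.0
```

Call:
{"fn": "arm_command", "kwargs": {
  "fingers": [0.2,0.2,0.2],
  "travel": [
    [0,0,0.001],
    [0,0,0.002],
    [0,0,0.003]
  ],
  "dr": [
    [0,0,0],
    [0,0,0],
    [0,0,0]
  ]
}}

```text
time: 13.2
tool_pos: [0.5616, -0.2124, 0.1157]
tool_rot: [3.14, 0.0, 1.518]
contact_force: [-0.2, -0.0, -5.3]
opening: 0.056
grip_force: 25.0
```

Call:
{"fn": "arm_command", "kwargs": {
  "fingers": [0.2,0.2,0.2,0.2],
  "travel": [
    [-0.002,-0.0005,0],
    [-0.004,-0.001,0.0005],
    [-0.0045,-0.001,0.0012],
    [-0.0045,-0.001,0.002]
  ],
  "dr": [
    [0,0,0],
    [0,0,0],
    [0,0,0],
    [0,0,0]
  ]
}}

```text
time: 13.53
tool_pos: [0.5601, -0.217, 0.1133]
tool_rot: [3.141, 0.0, 1.517]
contact_force: [0.1, 0.7, -3.9]
opening: 0.0556
grip_force: 25.0
```

Call:
{"fn": "arm_command", "kwargs": {
  "fingers": [0.2,0.2],
  "travel": [
    [0,0,0.0005],
    [0,0,0.001]
  ],
  "dr": [
    [0,0,0],
    [0,0,0]
  ]
}}

```text
time: 13.7
tool_pos: [0.56, -0.2167, 0.1121]
tool_rot: [-3.142, -0.0, 1.518]
contact_force: [0.3, 0.1, -4.0]
opening: 0.0558
grip_force: 25.0
```

Call:
{"fn": "arm_command", "kwargs": {
  "fingers": [0.2,0.2],
  "travel": [
    [0,0,0.0005],
    [0,0,0.001]
  ],
  "dr": [
    [0,0,0],
    [0,0,0]
  ]
}}

```text
time: 13.87
tool_pos: [0.5601, -0.2166, 0.1117]
tool_rot: [3.141, 0.0, 1.518]
contact_force: [-3.6, 1.0, 3.9]
opening: 0.0561
grip_force: 25.0
```

Call:
{"fn": "arm_command", "kwargs": {
  "fingers": [0.2,0.2],
  "travel": [
    [0,0,0.0005],
    [0,0,0.0007]
  ],
  "dr": [
    [0,0,0],
    [0,0,0]
  ]
}}

```text
time: 14.03
tool_pos: [0.5601, -0.2167, 0.1117]
tool_rot: [3.141, 0.0, 1.518]
contact_force: [-3.5, 1.9, 6.7]
opening: 0.0557
grip_force: 25.0
```

Contact is felt. I ease the load and open.

Call:
{"fn": "arm_command", "kwargs": {
  "fingers": [0.2,0.2,0,-0.3,-0.6,-0.8,-1,-1],
  "travel": [
    [0,0,-0.0005],
    [0,0,-0.0008],
    [0,0,-0.0008],
    [0,0,-0.0008],
    [0,0,-0.0008],
    [0,0,-0.0008],
    [0,0,-0.0008],
    [0,0,-0.0008]
  ],
  "dr": [
    [0,0,0],
    [0,0,0],
    [0,0,0],
    [0,0,0],
    [0,0,0],
    [0,0,0],
    [0,0,0],
    [0,0,0]
  ]
}}

```text
time: 14.7
tool_pos: [0.5602, -0.2168, 0.1112]
tool_rot: [3.141, 0.0, 1.518]
contact_force: [0.6, 0.4, 0.5]
opening: 0.0819
grip_force: 0.0
```

Call:
{"fn": "arm_command", "kwargs": {
  "fingers": [-1,-1,-1,-1,-1,-1,-1,-1],
  "travel": [
    [0,0,0],
    [0,0,0],
    [0,0,-0.015],
    [0,0,-0.045],
    [0,0,-0.08],
    [0,0,-0.115],
    [0,0,-0.14],
    [0,0,-0.15]
  ],
  "dr": [
    [0,0,0],
    [0,0,0],
    [0,0,0],
    [0,0,0],
    [0,0,0],
    [0,0,0],
    [0,0,0],
    [0,0,0]
  ]
}}

```text
time: 15.37
tool_pos: [0.5614, -0.2173, 0.2659]
tool_rot: [3.135, 0.003, 1.518]
contact_force: [0.4, -0.4, 0.2]
opening: 0.0918
grip_force: 0.0
```

```bash
python3 - <<'E'
from h import *
c=read_camera("scene");cv2.imwrite("pics/f.png",cv2.resize(c["color"],(800,600)))
P=cloud(c);m=(c["z_map"]>0)&(np.hypot(P[...,0]-.56,P[...,1]+.217)<.08)&(abs(P[...,2]-.148)<.006)
q=P[m];print(np.median(q,0),cv2.minAreaRect(q[:,:2].astype(np.float32)*1000))
E
```

```text
[ 0.56396084 -0.21809001  0.14805286] ((561.5025024414062, -216.05514526367188), (81.36061096191406, 58.01778030395508), 87.01786804199219)
```

View pics/f.png

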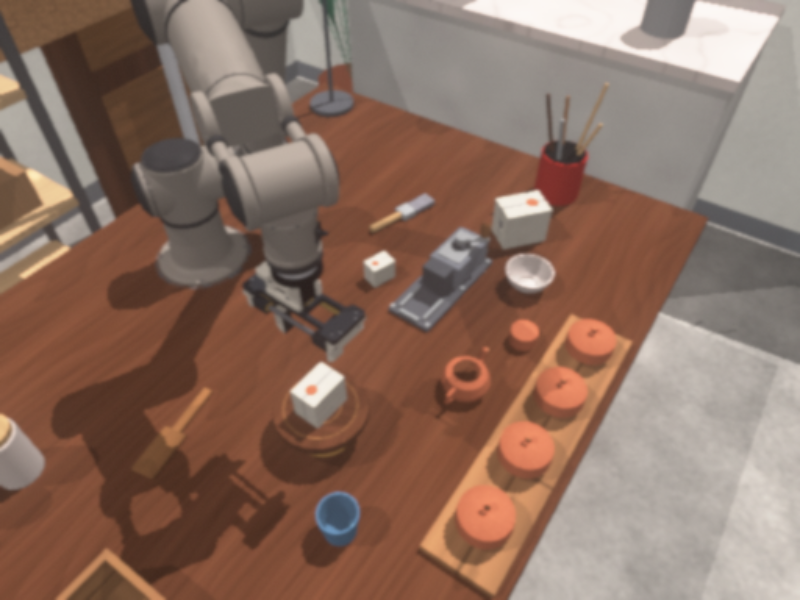

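The mould stands upright on the wheel head at (320,395), centred to within about 1 mm. The other things are undisturbed and the arm is clear.

```bash
python3 -c "
from cell import *
print(hand_in())"
```

```text
the job is handed in; nothing more can be done
None
```

The mould is freed and stands upright within about 1 mm of the middle of the banding wheel, and the job was handed in at about 15 s. I stopped the crank roughly 0.8 turn in, by my force readings within a quarter turn of release (2–3 N tight, not the stated 9 N, then near zero).

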